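# Set out the stacked sample tins from the spring lifter

### The job

Take the stack of four sample tins off the spring lifter, one tin at a time from the top down, and set each on the stand of its lid's colour before you take the next. Each tin should end upright, flat on the floor of its stand inside the rim, and let go; never tip a tin far over, and leave the small red-capped glass vial standing where it is.

Things in the scene. Friction and masses are not known exactly. Their poses are not given: they have to be found in the camera images.
- red_tin_centre (a point): Round flat sample tin, red lid on a bright metal body, 30 mm across and 28 mm tall, about 70 g; the smallest, on top of the stack at the start. A rigid closed drum, flat above and below. The point is its centre, half-way up; z is up along its axis.
- yellow_tin_centre (a point): Round flat sample tin, yellow lid on a bright metal body, 42 mm across and 28 mm tall, about 70 g; second from the top at the start. A rigid closed drum, flat above and below. The point is its centre, half-way up; z is up along its axis.
- green_tin_centre (a point): Round flat sample tin, green lid on a bright metal body, 54 mm across and 28 mm tall, about 70 g; third from the top at the start. A rigid closed drum, flat above and below. The point is its centre, half-way up; z is up along its axis.
- blue_tin_centre (a point): Round flat sample tin, blue lid on a bright metal body, 66 mm across and 28 mm tall, about 70 g; the largest, at the bottom of the stack at the start. A rigid closed drum, flat above and below. The point is its centre, half-way up; z is up along its axis.
- red_stand_seat (a point): Red round stand with a white disc in the middle, 60 mm across and 9 mm high, fixed to the worktop: a flat-floored recess 50 mm wide with a rim 5 mm thick and 3 mm high round it. The point is the centre of the recess floor, 6 mm above the worktop; z is up.
- yellow_stand_seat (a point): Yellow round stand with a white disc in the middle, 72 mm across and 9 mm high, fixed to the worktop: a flat-floored recess 62 mm wide with a rim 5 mm thick and 3 mm high round it. The point is the centre of the recess floor, 6 mm above the worktop; z is up.
- green_stand_seat (a point): Green round stand with a white disc in the middle, 84 mm across and 9 mm high, fixed to the worktop: a flat-floored recess 74 mm wide with a rim 5 mm thick and 3 mm high round it. The point is the centre of the recess floor, 6 mm above the worktop; z is up.
- blue_stand_seat (a point): Blue round stand with a white disc in the middle, 96 mm across and 9 mm high, fixed to the worktop: a flat-floored recess 86 mm wide with a rim 5 mm thick and 3 mm high round it. The point is the centre of the recess floor, 6 mm above the worktop; z is up.
- lifter: Fixed spring lifter holding the stack: grey round foot 100 mm across, 12 mm high; grey sleeve; aluminium plate 76 mm across. Origin: centre of the foot's underside. At the start the plate's top is 67 mm above the worktop, at its lower stop, the tins centred on it. Each tin taken off lets the spring (65 N/m, damped) lift the rest 5 to 12 mm in half a second; it yields when pressed.
- vial_centre (a point): Bystander: upright small glass vial with a red cap, 21 mm across and 54 mm tall, loose. The point is its centre, half-way up; z is up.
Not all that is in view belongs to the job. What is meant by the part that bears yellow_tin_centre is not purple, and is the smaller of those in its own colour.

How it is judged:
On the way, in this order (a step that is already met when the one before it is completed fails the run):
1. the red tin is let go, flat on the red stand, with the yellow tin not yet taken off the lifter (horizontal distance between red_tin_centre and red_stand_seat below 0.012 m and z of red_tin_centre in the frame of red_stand_seat between 0.011 and 0.0165 m and angle between red_tin_centre's own z axis and vertical below 0.06 rad and linear speed of red_tin below 0.01 m/s and contact force between red_tin and the fingers below 0.05 N and horizontal distance between yellow_tin_centre and lifter below 0.03 m), for 0.2 s.
2. the yellow tin is let go, flat on the yellow stand, with the green tin not yet taken off the lifter (horizontal distance between yellow_tin_centre and yellow_stand_seat below 0.012 m and z of yellow_tin_centre in the frame of yellow_stand_seat between 0.011 and 0.0165 m and angle between yellow_tin_centre's own z axis and vertical below 0.06 rad and linear speed of yellow_tin below 0.01 m/s and contact force between yellow_tin and the fingers below 0.05 N and horizontal distance between green_tin_centre and lifter below 0.03 m), for 0.2 s.
3. the green tin is let go, flat on the green stand, with the blue tin not yet taken off the lifter (horizontal distance between green_tin_centre and green_stand_seat below 0.012 m and z of green_tin_centre in the frame of green_stand_seat between 0.011 and 0.0165 m and angle between green_tin_centre's own z axis and vertical below 0.06 rad and linear speed of green_tin below 0.01 m/s and contact force between green_tin and the fingers below 0.05 N and horizontal distance between blue_tin_centre and lifter below 0.03 m), for 0.2 s.
4. the blue tin is let go, flat on the blue stand (horizontal distance between blue_tin_centre and blue_stand_seat below 0.012 m and z of blue_tin_centre in the frame of blue_stand_seat between 0.011 and 0.0165 m and angle between blue_tin_centre's own z axis and vertical below 0.06 rad and linear speed of blue_tin below 0.01 m/s and contact force between blue_tin and the fingers below 0.05 N), for 0.2 s.
At the end, for the whole second after the job is handed in: Each of the four tins rests on the stand of its own colour: within 12 mm of the stand's centre, its underside on the recess floor (within about 3 mm), tilted less than 0.06 rad, at rest and let go (all of step 4 and horizontal distance between red_tin_centre and red_stand_seat below 0.012 m and z of red_tin_centre in the frame of red_stand_seat between 0.011 and 0.0165 m and angle between each of red_tin_centre, yellow_tin_centre, green_tin_centre's own z axis and vertical below 0.06 rad and linear speed of each of red_tin, yellow_tin, green_tin below 0.01 m/s and contact force between each of red_tin, yellow_tin, green_tin and the fingers below 0.05 N and horizontal distance between yellow_tin_centre and yellow_stand_seat below 0.012 m and z of yellow_tin_centre in the frame of yellow_stand_seat between 0.011 and 0.0165 m and horizontal distance between green_tin_centre and green_stand_seat below 0.012 m and z of green_tin_centre in the frame of green_stand_seat between 0.011 and 0.0165 m); the robot touches nothing.
It fails at once if the red tin is tipped more than 0.7 rad (angle between red_tin_centre's own z axis and vertical above 0.7 rad).
It fails at once if the yellow tin is tipped more than 0.7 rad (angle between yellow_tin_centre's own z axis and vertical above 0.7 rad).
It fails at once if the green tin is tipped more than 0.7 rad (angle between green_tin_centre's own z axis and vertical above 0.7 rad).
It fails at once if the blue tin is tipped more than 0.7 rad (angle between blue_tin_centre's own z axis and vertical above 0.7 rad).
It fails at once if the glass vial is knocked over or shifted more than 30 mm (angle between vial_centre's own z axis and vertical above 0.5 rad or distance of vial_centre from where it was at the start of the episode above 0.03 m).
It also fails if it takes over 125 s, if anything falls off the work surface, if the arm or the gripper's body presses on something with over 40 N, if the wrist force passes 120 N, or if a joint passes its speed limit or range.

### The arm

A 7-joint arm with a two-finger parallel gripper is mounted at the origin on a cart in front of the work surface, level with it; the furniture and walls round the work are solid. World frame = base frame: x ahead of the robot, y to its left, z up, the work surface at z = 0. Lengths are in m, angles in rad, forces in N, time in s.
With the tool pointing down it reaches from about 0.4 to 0.85 m from the base axis. Payload 10.4 kg.
Tool frame: the origin (TCP) lies between the finger pads; the fingertips stand 17 mm ahead of it and the grasp point (between the pads) lies 2 mm behind it; z points along the fingers, y is the line along which they close (so a half turn about z gives the same grasp; the last joint's range is limited). The gripper opens to 85 mm and grips with 20 to 120 N. Pads are 22 mm wide; open, the fingers measure 114 mm over their backs; the gripper's body (76 mm by 85 mm) begins 54 mm behind the grasp point. The pads swing forward as they close: fully open they stand 13 mm farther back than shut.
Start: joints at [-1.308, 0.332, -0.065, 1.46, 0.022, 1.35, -0.088], TCP at [0.176, 0.6, 0.248] pointing down, gripper open.
Joint ranges: [-2.6, 2.6], [-0.5, 2.12], [-1.47, 1.34], [0.16, 2.42], [-1.27, 4.41], [0.06, 2.06], [-2.6, 2.6]. Speed limits (rad/s): [2.22, 2.22, 2.79, 2.79, 3.14, 3.14, 3.14].

### API

Orientations are given as a unit quaternion [x, y, z, w].
In Python, from workcell import readout, imaging, manip gives the robot as it stands. The module is installed in compiled form; this text tells all that it offers.
- The arm moves only by the shell command python3 -m crank 'ROWS' [OPENING] [FORCE]. ROWS is JSON, a list of rows, each a list of 4 numbers: the shift along the tool's x, y, z as a fraction of full scale, then the turn about the tool's z as a fraction of full scale. In form: [[x, y, z, yaw], ...]. A call has 1 to 5 rows; each row is the pose to reach, as a shift and turn from the pose commanded when the call began, along the tool's axes at that moment; what a row does not reach only later rows make up. Full scale, the value 1, is 400 mm for a shift and 60 degrees for a turn. A row lasts 1/12 s, in which the tool goes at most 41.7 mm and 7.16 degrees, less where a joint would pass 70% of its speed; a pose out of reach is approached as far as the arm can. A call with a number of a shift or a turn outside -1 to 1 is refused whole. A call with a gripper value outside its range is refused whole. OPENING is the gripper command: -1 is shut, 1 is fully open, values between are in proportion, set as the call begins (- or left out, the last holds). The fingers move at their own pace and stop on an object; FORCE is the grip in N (left out, the last holds). Time passes only in rows, so rows that repeat a pose let the fingers close. It gives the time, the measured TCP pose, the force, the opening and the grip force at its end, in the units of the state.
- readout.get_obs(): the state, without advancing time (a new reading comes with each control period).
- imaging.camera(name): name is "scene" or "top"; returns a dict with "color" (400x640x3 uint8, red, green, blue), "fx", "fy", "cx", "cy" (pixels), "rvec" (rotation vector, rad) and "tvec" (3), from world to camera coordinates, as OpenCV has them. Camera axes: x right, y down, z forward; pixel columns grow to the right and rows downward; lengths in m; the calibration is good to about 2 mm. A picture is of the moment at which its call begins. There is no depth.
- manip.hand_in(): hands the job in; it is judged then, once.
The state is a dict: "clock": time; "joint_pos": joint angles; "joint_velocities": joint speeds; "tau": joint torques, N m; "position": TCP position; "ee_rot": TCP orientation; "ft_force": force on the tool from outside, world axes, zero at the start; "torque": the same for the moment, N m; "grip_width": opening from 0.0 (shut) to 1.0 (fully open); "grasp_force": force on a finger pad.
Only numpy, scipy, OpenCV 4.12 (cv2) and the standard library are available. Lean on these libraries where they do the work, as an engineer would, in place of code of your own. Each camera call takes 0.05 s, during which the arm holds its last target. There are 200 camera calls.

## Working session

There is one attempt and no reset: what is moved stays moved. The work goes in short steps, Python scripts to look and compute and a shell command to move; the robot and the scene stay as the last step left them, time stands still between calls to the robot, and variables do not carry over. Pictures are saved under pics/ and viewed, at most 17 in all, crops included, and the job is handed in when it is done.

```bash
mkdir -p pics
cat > h.py <<'E'
import numpy as np, cv2
from workcell import readout, imaging
def cam(n,save=None):
    c=imaging.camera(n)
    if save: cv2.imwrite('pics/'+save,c['color'][:,:,::-1])
    return c
def KRT(c):
    return np.array([[c['fx'],0,c['cx']],[0,c['fy'],c['cy']],[0,0,1]]),cv2.Rodrigues(np.array(c['rvec'],float))[0],np.array(c['tvec'],float).reshape(3)
def ray(c,u,v):
    K,R,t=KRT(c); return -R.T@t, R.T@np.linalg.inv(K)@np.array([u,v,1.])
def atz(c,u,v,z):
    o,d=ray(c,u,v); return o+d*(z-o[2])/d[2]
def proj(c,p):
    K,R,t=KRT(c); q=K@(R@np.array(p)+t); return q[:2]/q[2]
def tri(c1,p1,c2,p2):
    o1,d1=ray(c1,*p1);o2,d2=ray(c2,*p2)
    s=np.linalg.lstsq(np.c_[d1,-d2],o2-o1,rcond=None)[0]
    a,b=o1+s[0]*d1,o2+s[1]*d2
    return (a+b)/2,np.linalg.norm(a-b)
E
python3 - <<'E'
from h import *
import pickle
d={}
for n in('scene','top'):
    d[n]=cam(n,n+'0.png'); print(n,d[n]['fx'],d[n]['tvec'],ray(d[n],320,200))
pickle.dump(d,open('d0.pkl','wb'))
print(readout.get_obs())
E
```

```text
scene 406.29113643414087 [0.49925958 0.21449375 0.79474185] (array([0.1781387 , 0.77894415, 0.53702413]), array([ 0.40361906, -0.81233807, -0.42120532]))
top 422.48196968887066 [-0.00377214  0.57713933  1.34012102] (array([0.41675199, 0.02140066, 1.39817315]), array([ 0.10070721, -0.03303543, -0.99456605]))
{'clock': 0.1, 'joint_pos': array([-1.30756704,  0.33281509, -0.06470747,  1.46083284,  0.0216241 ,
        1.34992088, -0.08850422]), 'joint_velocities': array([ 5.02545130e-04, -1.72309464e-03, -2.05124292e-03, -1.38765033e-03,
       -8.49395660e-05,  1.42911392e-03, -1.71102274e-04]), 'tau': array([ 2.89356722e-03, -6.26754284e+01,  5.00311505e-02, -3.92416370e+01,
        1.63345429e-02,  7.24666039e-03, -4.24088080e-05]), 'position': array([0.17613831, 0.59934327, 0.2476032 ]), 'ee_rot': array([ 1.42415334e-01,  9.89806781e-01, -6.37806120e-04, -5.19875038e-05]), 'ft_force': array([-0.66422661, -0.01800187, -0.15852432]), 'torque': array([-0.03066048, -0.05570168,  0.00633938]), 'grasp_force': 0.0, 'grip_width': 1.0004059016972502}
```

View pics/scene0.png

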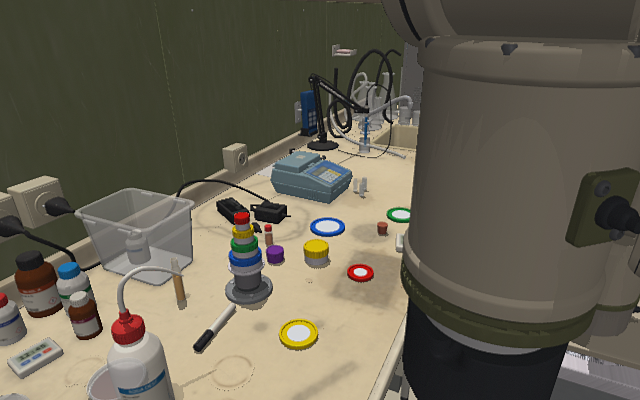

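View pics/top0.png

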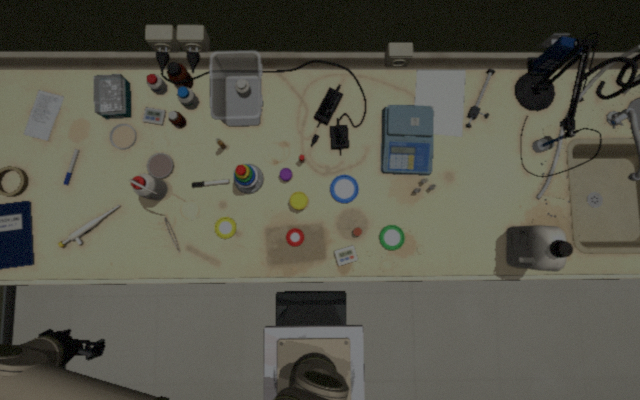

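The scene view shows the stack at (243,245) with the lifter foot at (249,291). The stands are red (360,273), yellow (299,334), blue (327,227) and green (400,215), and the vial is at (268,234). The top view has the stack at (246,178), stands at (295,237), (226,228), (344,189) and (391,238), and the vial at (300,160).

Candidates for the yellow tin: the tin in the stack (243,231 scene), the loose larger yellow tin (316,252) and the purple tin (275,254). By the description it is the one in the stack. I'll check that in a crop.

Run:
```python
from h import *
a=cv2.imread('pics/scene0.png')[205:305,215:295]; b=cv2.imread('pics/top0.png')[145:255,205:315]
cv2.imwrite('pics/c1.png',np.hstack([cv2.resize(a,(400,500),interpolation=2),cv2.resize(b[:, :],(400,400),interpolation=2)if 0 else cv2.copyMakeBorder(cv2.resize(b[10:90,10:90],(400,400),interpolation=2),0,100,0,0,0)]))
s=cv2.imread('pics/top0.png')[145:255,205:415]
cv2.imwrite('pics/c2.png',cv2.resize(s,(798,418),interpolation=2))
```

```text
(no output)
```

View pics/c1.png

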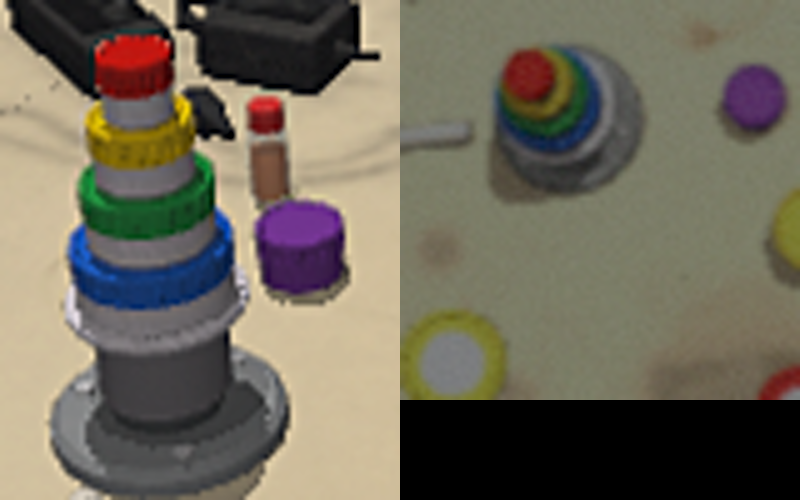

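Run:
```python
from h import *
import pickle
d=pickle.load(open('d0.pkl','rb'))
# colour blob stats near given windows: fit ellipse to stand outer ring
W={'scene':{'red':(360,273,20),'yellow':(299,334,28),'blue':(327,227,22),'green':(400,215,16)},
   'top':{'red':(295,237,14),'yellow':(226,228,16),'blue':(344,189,18),'green':(391,238,18)}}
P={}
for n in W:
  hsv=cv2.cvtColor(d[n]['color'],cv2.COLOR_RGB2HSV)
  for k,(u,v,r) in W[n].items():
    w=hsv[v-r:v+r,u-r:u+r].astype(int); h=w[...,0]
    m={'red':(h<8)|(h>172),'yellow':(h>22)&(h<35),'green':(h>45)&(h<85),'blue':(h>98)&(h<125)}[k]&(w[...,1]>130)
    nl,lab,st,ce=cv2.connectedComponentsWithStats(m.astype(np.uint8)); i=1+np.argmax(st[1:,4])
    # hole removed: fill via hull, moments
    ys,xs=np.where(lab==i); hull=cv2.convexHull(np.c_[xs,ys].astype(np.int32))
    (ex,ey),ax,an=cv2.fitEllipse(hull)
    P[n,k]=(u-r+ex,v-r+ey); print(n,k,np.round(P[n,k],1),np.round(ax,1),'box',st[i],np.round(atz(d[n],*P[n,k],0.009),4))
for k in W['top']:
  print(k,tri(d['scene'],P['scene',k],d['top'],P['top',k]))
```

```text
scene red [360.  272.3] [18.3 26.6] box [  7  11  27  18 300] [0.4342 0.0663 0.009 ]
scene yellow [298.2 333.6] [31.  39.2] box [  8  13  39  31 649] [0.4663 0.2926 0.009 ]
scene blue [327.2 226.7] [18.5 34.8] box [  5  13  35  19 271] [ 0.5908 -0.0937  0.009 ]
scene green [399.5 214.7] [14.4 25.2] box [  3   9  23  15 136] [ 0.4344 -0.2463  0.009 ]
top red [294.6 236.9] [17.7 18. ] box [  5   5  18  19 177] [0.4367 0.0594 0.009 ]
top yellow [225.  227.3] [20.6 21.2] box [  5   5  21  22 188] [0.4697 0.2865 0.009 ]
top blue [343.8 188.5] [26.9 27.2] box [  5   4  27  28 229] [ 0.5951 -0.1043  0.009 ]
top green [391.4 237.1] [23.2 23.4] box [  7   6  24  23 151] [ 0.4335 -0.2582  0.009 ]
red (array([0.43672176, 0.05953324, 0.00395258]), np.float64(0.00018872367304710358))
yellow (array([0.46971069, 0.28746331, 0.00328326]), np.float64(0.0005381322292283729))
blue (array([ 0.59602211, -0.10486305,  0.00223315]), np.float64(3.6851083502294336e-05))
green (array([ 0.43549896, -0.25891163,  0.00283608]), np.float64(0.003904093941280683))
```

The crop confirms the choice: the stack is red, yellow, green, blue from the top, and its yellow tin is clearly smaller than the loose one. Next I'll measure the stack's axis and heights from both views.

```bash
cat >> h.py <<'E'
def blob(c,k,u,v,r):
    w=cv2.cvtColor(c['color'],cv2.COLOR_RGB2HSV)[v-r:v+r,u-r:u+r].astype(int);h=w[...,0]
    m={'red':(h<8)|(h>172),'yellow':(h>18)&(h<35),'green':(h>45)&(h<85),'blue':(h>98)&(h<125)}[k]&(w[...,1]>120)
    nl,lab,st,ce=cv2.connectedComponentsWithStats(m.astype(np.uint8)); i=1+np.argmax(st[1:,4])
    x,y,bw,bh=st[i][:4]; return np.array([u-r+x-.5+bw/2,v-r+y-.5+bh/2]),(bw,bh),st[i][4],(u-r+x,v-r+y)
def rows(target,yaw=0):
    "shift (full-scale units) in tool axes from the measured pose"
    from scipy.spatial.transform import Rotation as Ro
    o=readout.get_obs(); return np.round(Ro.from_quat(o['ee_rot']).inv().apply(np.array(target)-o['position'])/.4,4)
E
python3 - <<'E'
from h import *
import pickle
d=pickle.load(open('d0.pkl','rb')); s,t=d['scene'],d['top']
for k,z in(('red',.179),('yellow',.151),('green',.123),('blue',.095)):
    b=blob(t,k,246,176,22); print(k,b,np.round(atz(t,*b[0],z),4))
    b=blob(s,k,243,245,45); print('  scene',b)
for nm,z,pt,ps in(('redtop',.179,(240.6,170),(241.6,214.4)),('bluetop',.095,(244.8,175),(245.2,253.6)),('foot',.012,(249.3,178.8),(249,288.5)),('vialcap',.054,(300.5,159),(268,225.5))):
    print(nm,np.round(atz(t,*pt,z),4),np.round(atz(s,*ps,z),4),tri(s,ps,t,pt))
for z in(0,.012,.095,.179): print(z,proj(s,(.625,.205,z)),proj(t,(.625,.205,z)))
E
```

```text
red (array([240.5, 169.5]), (np.int32(10), np.int32(10)), np.int32(75), (np.int32(236), np.int32(165))) [0.631  0.2119 0.179 ]
  scene (array([241.5, 218. ]), (np.int32(16), np.int32(13)), np.int32(184), (np.int32(234), np.int32(212)))
yellow (array([242.5, 171.5]), (np.int32(14), np.int32(14)), np.int32(69), (np.int32(236), np.int32(165))) [0.6299 0.2102 0.151 ]
  scene (array([242.5, 231. ]), (np.int32(22), np.int32(15)), np.int32(202), (np.int32(232), np.int32(224)))
green (array([243., 174.]), (np.int32(17), np.int32(15)), np.int32(60), (np.int32(235), np.int32(167))) [0.6269 0.2129 0.123 ]
  scene (array([244., 244.]), (np.int32(27), np.int32(17)), np.int32(227), (np.int32(231), np.int32(236)))
blue (array([244.5, 175.5]), (np.int32(20), np.int32(18)), np.int32(69), (np.int32(235), np.int32(167))) [0.6268 0.2124 0.095 ]
  scene (array([245. , 256.5]), (np.int32(33), np.int32(20)), np.int32(293), (np.int32(229), np.int32(247)))
redtop [0.6295 0.2116 0.179 ] [0.6301 0.213  0.179 ] (array([0.63017369, 0.21198979, 0.17840124]), np.float64(0.0012251087299972592))
bluetop [0.6284 0.2114 0.095 ] [0.625  0.2207 0.095 ] (array([0.6301771 , 0.21283518, 0.08894081]), np.float64(0.0018926175009033248))
foot [0.6291 0.2086 0.012 ] [0.6217 0.2242 0.012 ] (array([ 0.63164186,  0.21066998, -0.00064366]), np.float64(0.0014886920085768072))
vialcap [0.6865 0.0385 0.054 ] [0.6917 0.0377 0.054 ] (array([0.68800899, 0.03948618, 0.05546511]), np.float64(0.004115203819782145))
0 [253.42717968 287.63600002] [250.84621466 180.53905776]
0.012 [252.98232754 283.05965334] [250.37319505 180.00659202]
0.095 [249.75449352 249.85381683] [246.8666697 176.0593886]
0.179 [246.19328993 213.2184931 ] [242.83984201 171.52649453]
```

View pics/c2.png

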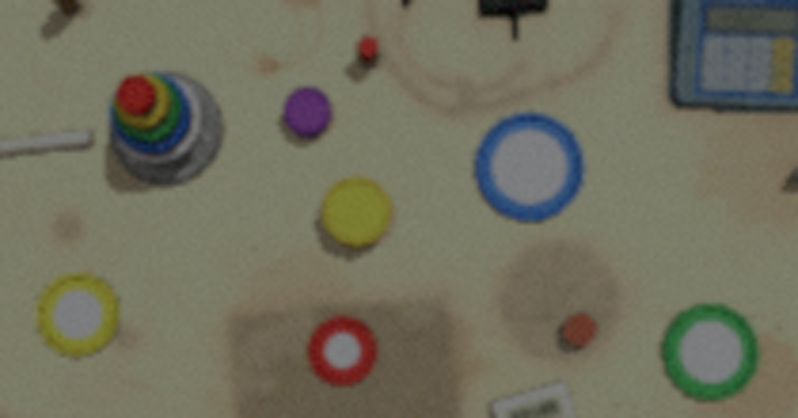

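The stack axis is at (0.630, 0.212) and the red lid top is at 0.178 m against the expected 0.179. The stands' top-view fixes agree to within a few mm. Moving above the stack.

```bash
python3 -m crank '[[-0.1,-0.045,-0.01,0],[-0.2,-0.09,-0.02,0],[-0.3,-0.135,-0.03,0],[-0.4,-0.18,-0.03,0],[-0.454,-0.203,-0.03,0]]' 0.4 25 >/dev/null
python3 -m crank '[[-0.1,-0.045,0,0],[-0.2,-0.09,0,0],[-0.3,-0.135,0,0],[-0.4,-0.18,0,0],[-0.454,-0.203,0,0]]' >/dev/null
python3 -m crank '[[-0.1,-0.045,0,0],[-0.2,-0.09,0,0],[-0.3,-0.135,0,0],[-0.4,-0.18,0,0],[-0.454,-0.203,0,0]]'
python3 -m crank '[[0,0,0,0],[0,0,0,0]]' >/dev/null
python3 - <<'E'
from h import *
import pickle
o=readout.get_obs();print(o['position'],o['ee_rot'],o['joint_pos'].round(2),o['grip_width'])
print(rows((.630,.212,.173)))
s=cam('scene');t=cam('top');pickle.dump({'scene':s,'top':t},open('d1.pkl','wb'))
a=s['color'][100:300,170:370,::-1];b=t['color'][110:230,180:300,::-1]
cv2.imwrite('pics/m1.png',np.hstack([cv2.resize(a,(400,400),interpolation=2),cv2.resize(b,(400,400),interpolation=2)]))
E
```

```text
clock: 1.35
position: [0.6322, 0.209, 0.2599]
ee_rot: [0.144, 0.99, -0.001, 0.0]
ft_force: [-0.0, 0.3, 0.3]
grip_width: 0.699
grasp_force: 0.0
[0.63127903 0.20985137 0.25927181] [ 1.44372979e-01  9.89522928e-01 -8.21157195e-04 -3.78676388e-04] [-0.59  0.42  0.28  1.34 -0.11  1.4   0.97] 0.6993075897989753
[0.0045 0.0046 0.2157]
```

View pics/m1.png

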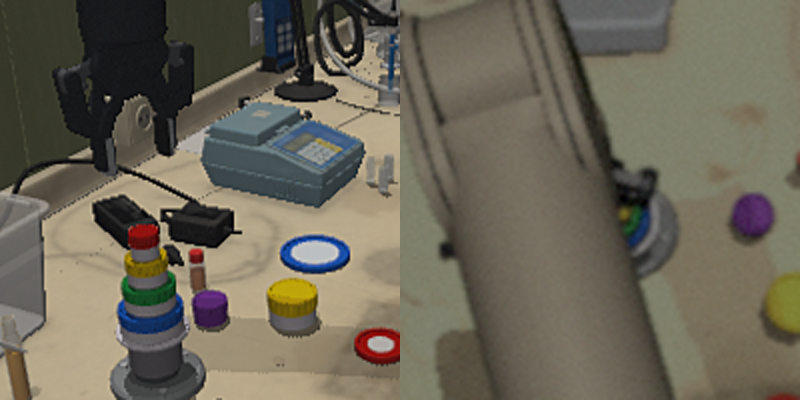

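The picture shows the open fingers above the stack: left tip at (223,186) and right tip at (252,178) in scene pixels, red lid at (242,214). I'll check the calibration against the known TCP.

Run:
```python
from h import *
import pickle
s=pickle.load(open('d1.pkl','rb'))['scene']
R=np.array([.285,.958,0]);p=np.array([.6313,.2099,.2593])
for z in(.010,.0135,.017):
  for sg in(1,-1): print(z,sg,proj(s,p+sg*R*.03-[0,0,z]))
print(proj(s,(.63,.212,.178)))
```

```text
0.01 1 [225.33945434 184.87779961]
0.01 -1 [251.27188106 175.87533205]
0.0135 1 [225.54707481 186.63818957]
0.0135 -1 [251.41928308 177.56315704]
0.017 1 [225.7538596  188.39149376]
0.017 -1 [251.56612199 179.24453421]
[242.00567941 214.6490308 ]
```

Finger projections match to about 1 px, which also confirms that the tips stand about 12 mm ahead at this opening. Descending and gripping the red tin.

```bash
python3 -m crank '[[0.0045,0.0046,0.06,0],[0.0045,0.0046,0.12,0],[0.0045,0.0046,0.18,0],[0.0045,0.0046,0.216,0],[0.0045,0.0046,0.216,0]]' >/dev/null
python3 -m crank '[[0,0,0,0],[0,0,0,0]]'
python3 -m crank '[[0,0,0,0],[0,0,0,0],[0,0,0,0],[0,0,0,0],[0,0,0,0]]' -1 25
python3 -m crank '[[0,0,0,0],[0,0,0,0]]'
python3 - <<'E'
from h import *
s=cam('scene');a=s['color'][150:300,190:310,::-1]
cv2.imwrite('pics/m2.png',cv2.resize(a,(480,600),interpolation=2))
E
```

```text
clock: 2.2
position: [0.6291, 0.2157, 0.1755]
ee_rot: [0.142, 0.99, 0.001, 0.001]
ft_force: [-0.4, -0.1, -0.2]
grip_width: 0.702
grasp_force: 0.0
clock: 2.62
position: [0.6295, 0.2148, 0.1749]
ee_rot: [0.142, 0.99, 0.001, 0.001]
ft_force: [0.0, 0.2, 5.6]
grip_width: 0.34
grasp_force: 26.0
clock: 2.78
position: [0.6295, 0.2148, 0.1749]
ee_rot: [0.142, 0.99, 0.001, 0.001]
ft_force: [-0.8, -0.4, 5.0]
grip_width: 0.341
grasp_force: 26.0
```

View pics/m2.png

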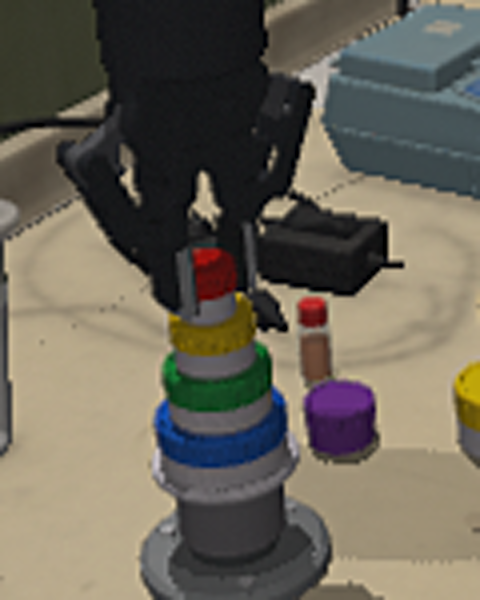

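The red tin is gripped (29 mm wide, 26 N) with the tips above the yellow lid. Lifting.

```bash
python3 -m crank '[[0,0,-0.02,0],[0,0,-0.05,0],[0,0,-0.09,0],[0,0,-0.13,0],[0,0,-0.15,0]]' >/dev/null
python3 -m crank '[[0,0,-0.02,0],[0,0,-0.02,0]]'
python3 - <<'E'
from h import *
print(rows((.4365,.0595,.14)))
E
```

```text
clock: 3.42
position: [0.6296, 0.2148, 0.2438]
ee_rot: [0.142, 0.99, 0.001, 0.001]
ft_force: [0.7, 1.1, 0.0]
grip_width: 0.343
grasp_force: 25.5
[ 0.3541 -0.509   0.2581]
```

```bash
python3 -m crank '[[0.02,-0.03,0,0],[0.06,-0.086,0,0],[0.11,-0.158,0,0],[0.16,-0.23,0.03,0],[0.21,-0.302,0.06,0]]' >/dev/null
python3 -m crank '[[0.05,-0.072,0.04,0],[0.1,-0.144,0.08,0],[0.13,-0.187,0.12,0],[0.144,-0.207,0.16,0],[0.144,-0.207,0.19,0]]' >/dev/null
python3 -m crank '[[0,0,0,0],[0,0,0,0],[0,0,0,0],[0,0,0,0]]'
python3 - <<'E'
from h import *
print(rows((.4365,.0595,.031)))
s=cam('scene');t=cam('top')
a=s['color'][180:330,270:430,::-1];b=t['color'][190:290,240:340,::-1]
cv2.imwrite('pics/m3.png',np.hstack([cv2.resize(a,(426,400),interpolation=2),cv2.resize(b,(374,400),interpolation=2)]))
E
```

```text
clock: 4.58
position: [0.4364, 0.0596, 0.1426]
ee_rot: [0.142, 0.99, 0.0, 0.0]
ft_force: [0.2, 0.8, -1.4]
grip_width: 0.342
grasp_force: 25.5
[-1.00e-04 -3.00e-04  2.79e-01]
```

View pics/m3.png

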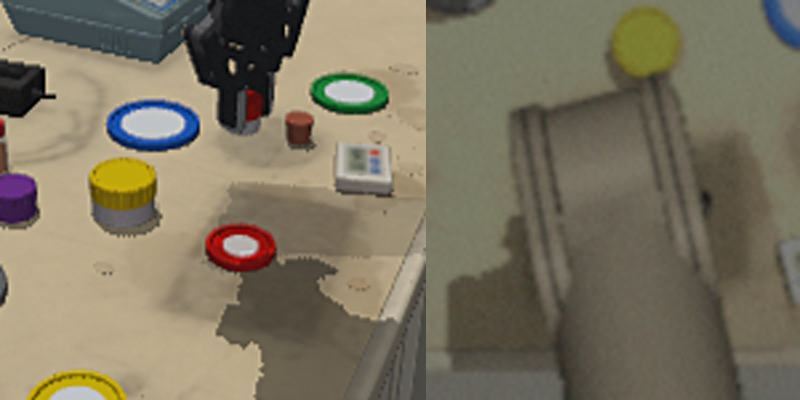

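The tin is held over the red stand (stand at (360,273), tin above at about (360,225)). Descending.

```bash
python3 -m crank '[[0,0,0.04,0],[0,0,0.1,0],[0,0,0.16,0],[0,0,0.21,0],[0,0,0.24,0]]' >/dev/null
python3 -m crank '[[0,0,0.015,0],[0,0,0.025,0],[0,0,0.03,0],[0,0,0.03,0]]'
python3 - <<'E'
from h import *
print(rows((.4365,.0595,.031)))
E
```

```text
clock: 5.43
position: [0.4362, 0.0594, 0.0343]
ee_rot: [0.142, 0.99, 0.0, 0.0]
ft_force: [-0.3, 0.6, -1.0]
grip_width: 0.342
grasp_force: 25.5
[-0.0007  0.0005  0.0082]
```

```bash
python3 -m crank '[[0,0,0.004,0],[0,0,0.008,0],[0,0,0.008,0]]'
python3 -m crank '[[0,0,0.002,0],[0,0,0.002,0],[0,0,0.002,0]]'
```

```text
clock: 5.68
position: [0.4359, 0.0593, 0.0309]
ee_rot: [0.142, 0.99, 0.0, 0.0]
ft_force: [-0.2, 0.2, -1.9]
grip_width: 0.338
grasp_force: 25.5
clock: 5.93
position: [0.4359, 0.0593, 0.0301]
ee_rot: [0.142, 0.99, 0.0, 0.0]
ft_force: [0.6, 0.2, 0.8]
grip_width: 0.337
grasp_force: 25.6
```

```bash
python3 -m crank '[[0,0,0.0025,0],[0,0,0.0025,0],[0,0,0.0025,0]]'
python3 -m crank '[[0,0,0,0],[0,0,0,0],[0,0,0,0],[0,0,0,0]]' 0.2
python3 -m crank '[[0,0,-0.02,0],[0,0,-0.06,0],[0,0,-0.14,0],[0,0,-0.22,0],[0,0,-0.3,0]]'
python3 -m crank '[[0.02,0.1,-0.1,0],[0.03,0.18,-0.18,0],[0.03,0.25,-0.2,0],[0.03,0.25,-0.2,0]]'
python3 - <<'E'
from h import *
import pickle
s=cam('scene');t=cam('top');pickle.dump({'scene':s,'top':t},open('d2.pkl','wb'))
a=s['color'][180:330,200:400,::-1];b=t['color'][150:260,210:320,::-1]
cv2.imwrite('pics/m4.png',np.hstack([cv2.resize(a,(440,330),interpolation=2),cv2.resize(b,(330,330),interpolation=2)]))
for k in('yellow','green','blue'):
  print(k,blob(s,k,243,240,50),blob(t,k,244,174,22))
print(blob(s,'red',360,265,25),blob(t,'red',295,235,16))
E
```

```text
clock: 6.18
position: [0.436, 0.0593, 0.0299]
ee_rot: [0.143, 0.99, 0.0, 0.0]
ft_force: [-6.1, -1.3, 18.3]
grip_width: 0.337
grasp_force: 27.3
clock: 6.52
position: [0.4357, 0.0592, 0.0288]
ee_rot: [0.142, 0.99, -0.0, -0.0]
ft_force: [0.7, 0.7, 0.2]
grip_width: 0.604
grasp_force: 0.0
clock: 6.93
position: [0.4353, 0.0588, 0.1507]
ee_rot: [0.143, 0.99, -0.0, -0.0]
ft_force: [1.4, -0.2, 0.1]
grip_width: 0.604
grasp_force: 0.0
clock: 7.27
position: [0.4537, 0.1651, 0.2334]
ee_rot: [0.139, 0.99, 0.003, 0.003]
ft_force: [-0.4, 0.6, -0.8]
grip_width: 0.599
grasp_force: 0.0
yellow (array([242.5, 227.5]), (np.int32(22), np.int32(16)), np.int32(297), (np.int32(232), np.int32(220))) (array([241.5, 171. ]), (np.int32(14), np.int32(15)), np.int32(162), (np.int32(235), np.int32(164)))
green (array([244. , 240.5]), (np.int32(27), np.int32(18)), np.int32(225), (np.int32(231), np.int32(232))) (array([243., 174.]), (np.int32(17), np.int32(15)), np.int32(58), (np.int32(235), np.int32(167)))
blue (array([244.5, 253.5]), (np.int32(32), np.int32(20)), np.int32(290), (np.int32(229), np.int32(244))) (array([244.5, 175.5]), (np.int32(20), np.int32(18)), np.int32(75), (np.int32(235), np.int32(167)))
(array([360. , 269.5]), (np.int32(27), np.int32(24)), np.int32(388), (np.int32(347), np.int32(258))) (array([294.5, 237. ]), (np.int32(18), np.int32(19)), np.int32(264), (np.int32(286), np.int32(228)))
```

View pics/m4.png

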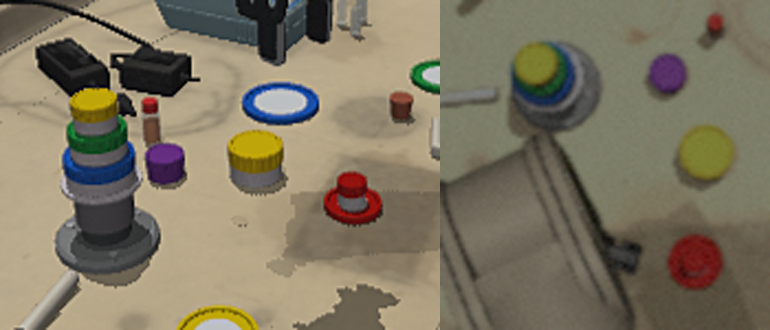

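The red tin is upright in the middle of the red stand (scene (360,268)). The stack's lids moved up by about 3.5 px, so it rose about 7.5 mm and the yellow underside is now at about 0.1305. On to yellow.

```bash
python3 -m crank '[[0,0,0,0]]' 0.55 25 >/dev/null
python3 - <<'E'
from h import *
print(rows((.630,.212,.225)), rows((.63,.212,.151)))
E
```

```text
[-0.3882  0.2558  0.0084] [-0.3883  0.256   0.1934]
```

```bash
python3 -m crank '[[-0.08,0.053,0,0],[-0.16,0.106,0,0],[-0.24,0.158,0,0],[-0.32,0.211,0,0],[-0.388,0.256,0.008,0]]' >/dev/null; python3 -m crank '[[0,0,0,0],[0,0,0,0],[0,0,0,0],[0,0,0,0]]'
python3 - <<'E'
from h import *
print(rows((.63,.212,.151)))
E
```

```text
clock: 8.2
position: [0.6296, 0.2118, 0.2261]
ee_rot: [0.143, 0.99, -0.0, -0.0]
ft_force: [-1.1, 0.5, 0.5]
grip_width: 0.773
grasp_force: 0.0
[-0.0009  0.0009  0.1877]
```

```bash
python3 -m crank '[[0,0,0.05,0],[0,0,0.11,0],[0,0,0.16,0],[0,0,0.19,0],[0,0,0.19,0]]' >/dev/null; python3 -m crank '[[0,0,0,0],[0,0,0,0],[0,0,0,0]]'
python3 - <<'E'
from h import *
s=cam('scene');print(blob(s,'yellow',243,240,50)[:2],blob(s,'green',243,240,50)[:2],blob(s,'blue',243,240,50)[:2])
cv2.imwrite('pics/m5.png',cv2.resize(s['color'][150:300,190:310,::-1],(480,600),interpolation=2))
E
```

```text
clock: 8.87
position: [0.6309, 0.2132, 0.1515]
ee_rot: [0.142, 0.99, 0.001, 0.001]
ft_force: [0.1, -0.4, -0.4]
grip_width: 0.772
grasp_force: 0.0
(array([242. , 227.5]), (np.int32(23), np.int32(16))) (array([244., 241.]), (np.int32(27), np.int32(17))) (array([244.5, 253.5]), (np.int32(32), np.int32(20)))
```

View pics/m5.png

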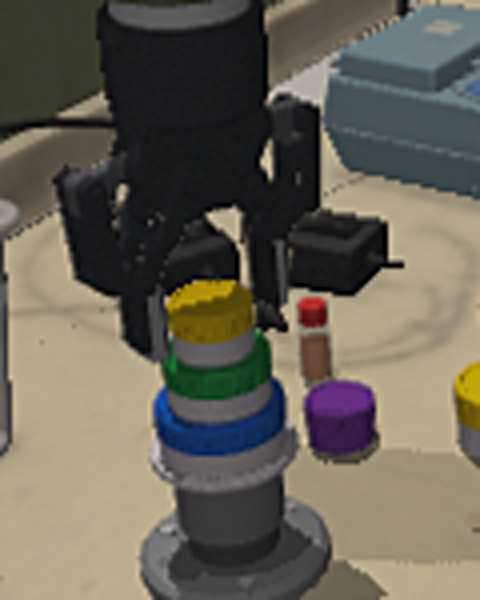

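The open fingers straddle the yellow tin (243,228), with the tips near the lower body above the green lid. Closing and lifting.

```bash
python3 -m crank '[[0,0,0,0],[0,0,0,0],[0,0,0,0],[0,0,0,0],[0,0,0,0]]' -1 25
python3 -m crank '[[0,0,0,0],[0,0,0,0]]'
python3 -m crank '[[0,0,-0.015,0],[0,0,-0.04,0],[0,0,-0.08,0],[0,0,-0.12,0],[0,0,-0.15,0]]' >/dev/null
python3 -m crank '[[0,0,-0.04,0],[0,0,-0.04,0],[0,0,-0.04,0]]'
python3 - <<'E'
from h import *
print(rows((.4695,.287,.14)),rows((.4695,.287,.2)))
s=cam('scene');print(blob(s,'yellow',243,215,50)[:2],blob(s,'green',243,240,50)[:2],blob(s,'blue',243,240,50)[:2])
E
```

```text
clock: 9.33
position: [0.6303, 0.2131, 0.1498]
ee_rot: [0.142, 0.99, 0.0, 0.0]
ft_force: [0.3, 0.5, -0.3]
grip_width: 0.481
grasp_force: 28.8
clock: 9.5
position: [0.6302, 0.2131, 0.1497]
ee_rot: [0.142, 0.99, 0.0, 0.0]
ft_force: [-0.1, -0.3, -0.1]
grip_width: 0.482
grasp_force: 28.8
clock: 10.17
position: [0.6306, 0.2131, 0.2267]
ee_rot: [0.142, 0.99, 0.001, 0.001]
ft_force: [0.2, 0.4, -1.6]
grip_width: 0.48
grasp_force: 28.7
[0.4389 0.0634 0.2161] [0.4387 0.0636 0.0661]
(array([241. , 192.5]), (np.int32(19), np.int32(16))) (array([243.5, 235.5]), (np.int32(28), np.int32(18))) (array([244. , 248.5]), (np.int32(33), np.int32(20)))
```

```bash
python3 -m crank '[[0.03,0.004,0,0],[0.09,0.013,0,0],[0.16,0.023,0,0],[0.24,0.035,0.02,0],[0.31,0.045,0.05,0]]' >/dev/null
python3 -m crank '[[0.06,0.008,0.05,0],[0.1,0.014,0.1,0],[0.125,0.018,0.14,0],[0.129,0.019,0.166,0],[0.129,0.019,0.166,0]]' >/dev/null
python3 -m crank '[[0,0,0.04,0],[0,0,0.1,0],[0,0,0.16,0],[0,0,0.2,0],[0,0,0.22,0]]' >/dev/null
python3 -m crank '[[0,0,0,0],[0,0,0,0],[0,0,0,0]]'
python3 - <<'E'
from h import *
print(rows((.4695,.287,.03)))
s=cam('scene');t=cam('top')
cv2.imwrite('pics/m6.png',np.hstack([cv2.resize(s['color'][250:380,230:370,::-1],(420,390),interpolation=2),cv2.resize(t['color'][170:270,180:280,::-1],(380,390),interpolation=2)]))
E
```

```text
clock: 11.72
position: [0.4701, 0.2874, 0.0527]
ee_rot: [0.143, 0.99, 0.001, 0.001]
ft_force: [1.4, -0.2, -1.2]
grip_width: 0.479
grasp_force: 28.7
[ 0.0012 -0.0015  0.0567]
```

View pics/m6.png

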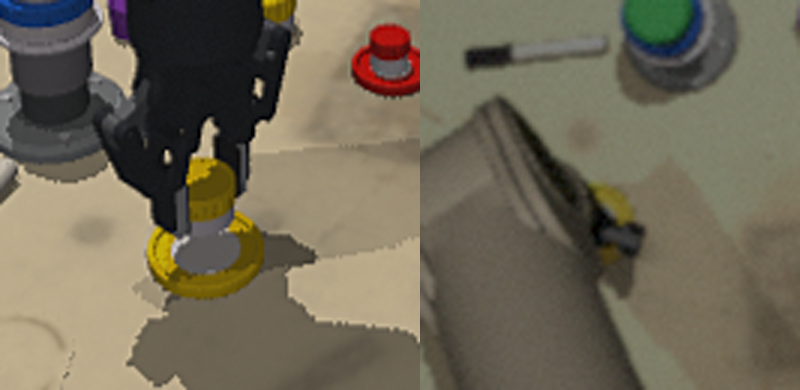

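The yellow tin hangs level about 25 mm over the yellow stand (stand at (299,334), tin body at (299,322)). Lowering until contact.

```bash
python3 -m crank '[[0,0,0.02,0],[0,0,0.04,0],[0,0,0.055,0],[0,0,0.0565,0],[0,0,0.0565,0]]' >/dev/null
python3 -m crank '[[0,0,0.004,0],[0,0,0.006,0],[0,0,0.006,0]]'
python3 -m crank '[[0,0,0.003,0],[0,0,0.003,0],[0,0,0.003,0]]'
python3 -m crank '[[0,0,0.003,0],[0,0,0.003,0],[0,0,0.003,0]]'
```

```text
clock: 12.48
position: [0.4691, 0.2872, 0.027]
ee_rot: [0.142, 0.99, 0.0, 0.0]
ft_force: [-2.0, -1.9, 5.6]
grip_width: 0.48
grasp_force: 29.3
clock: 12.73
position: [0.4691, 0.2872, 0.0268]
ee_rot: [0.143, 0.99, 0.0, -0.0]
ft_force: [-8.5, -4.6, 20.6]
grip_width: 0.485
grasp_force: 30.6
clock: 12.98
position: [0.4694, 0.2872, 0.0264]
ee_rot: [0.143, 0.99, 0.0, 0.0]
ft_force: [-9.7, -6.6, 27.8]
grip_width: 0.486
grasp_force: 31.8
```

Contact at TCP z 0.027, seated. Releasing and retreating.

```bash
python3 -m crank '[[0,0,-0.002,0],[0,0,-0.004,0],[0,0,-0.004,0]]' >/dev/null; python3 -m crank '[[0,0,0,0],[0,0,0,0],[0,0,0,0],[0,0,0,0]]' 0.5
python3 -m crank '[[0,0,-0.02,0],[0,0,-0.06,0],[0,0,-0.14,0],[0,0,-0.22,0],[0,0,-0.3,0]]'
python3 -m crank '[[0,0,-0.08,0],[0,0,-0.16,0],[0,0,-0.18,0],[0,0,-0.18,0]]' 0.85
python3 -m crank '[[0,0,0,0],[0,0,0,0]]'
python3 - <<'E'
from h import *
s=cam('scene');t=cam('top')
print(blob(s,'green',243,240,50)[:2],blob(s,'blue',243,240,50)[:2])
print(blob(s,'yellow',299,326,34)[:2],blob(t,'green',244,174,22)[:2])
print(rows((.63,.212,.225)))
cv2.imwrite('pics/m7.png',np.hstack([cv2.resize(s['color'][210:370,200:360,::-1],(400,400),interpolation=2),cv2.resize(t['color'][150:250,190:290,::-1],(400,400),interpolation=2)]))
E
```

```text
clock: 13.57
position: [0.4689, 0.2871, 0.0254]
ee_rot: [0.142, 0.99, -0.0, -0.0]
ft_force: [0.2, 0.4, -0.5]
grip_width: 0.755
grasp_force: 0.0
clock: 13.98
position: [0.4687, 0.2868, 0.1473]
ee_rot: [0.143, 0.99, -0.0, -0.0]
ft_force: [1.1, 0.7, -0.9]
grip_width: 0.749
grasp_force: 0.0
clock: 14.32
position: [0.4701, 0.2878, 0.2209]
ee_rot: [0.143, 0.99, 0.002, 0.002]
ft_force: [0.6, 0.6, -0.4]
grip_width: 0.927
grasp_force: 0.0
clock: 14.48
position: [0.4683, 0.2867, 0.216]
ee_rot: [0.142, 0.99, -0.001, -0.001]
ft_force: [1.1, -0.6, 1.1]
grip_width: 0.925
grasp_force: 0.0
(array([243.5, 235.5]), (np.int32(28), np.int32(18))) (array([244. , 248.5]), (np.int32(33), np.int32(20)))
(array([298., 331.]), (np.int32(39), np.int32(37))) (array([242.5, 172. ]), (np.int32(18), np.int32(17)))
[-0.4404 -0.0652 -0.0234]
```

View pics/m7.png

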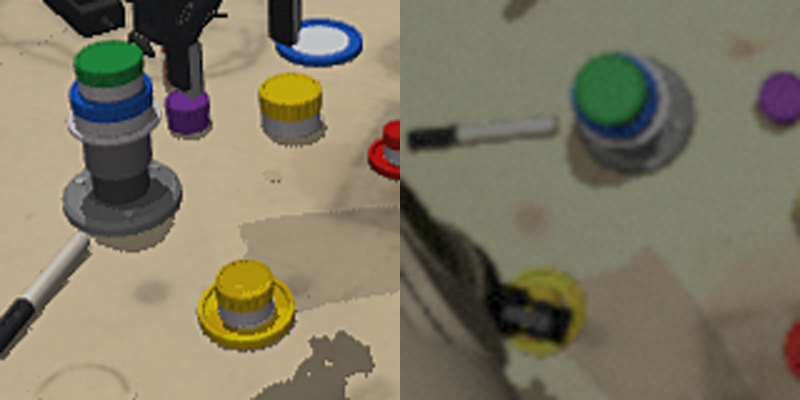

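The yellow tin is upright in its stand (298,325). Green is next: its lids rose by 8.5 px in total, about 18.5–20 mm, so its underside is at about 0.1135.

```bash
python3 -m crank '[[-0.09,-0.013,-0.01,0],[-0.18,-0.027,-0.02,0],[-0.27,-0.04,-0.023,0],[-0.36,-0.053,-0.023,0],[-0.44,-0.065,-0.023,0]]' >/dev/null; python3 -m crank '[[0,0,0,0],[0,0,0,0],[0,0,0.03,0],[0,0,0.08,0],[0,0,0.1,0]]'>/dev/null;python3 -m crank '[[0,0,0,0],[0,0,0,0],[0,0,0,0]]'
python3 - <<'E'
from h import *
print(rows((.63,.212,.1325)))
E
```

```text
clock: 15.67
position: [0.6305, 0.2131, 0.1876]
ee_rot: [0.142, 0.99, 0.0, 0.0]
ft_force: [0.6, 0.2, 0.1]
grip_width: 0.926
grasp_force: 0.0
[ 0.0004 -0.0031  0.1377]
```

```bash
python3 -m crank '[[0,-0.002,0.04,0],[0,-0.003,0.08,0],[0,-0.003,0.12,0],[0,-0.003,0.137,0],[0,-0.003,0.137,0]]' >/dev/null;python3 -m crank '[[0,0,0,0],[0,0,0,0],[0,0,0,0]]'
python3 -m crank '[[0,0,0,0],[0,0,0,0],[0,0,0,0],[0,0,0,0],[0,0,0,0]]' -1 25
python3 -m crank '[[0,0,0,0],[0,0,0,0]]'
python3 - <<'E'
from h import *
s=cam('scene')
cv2.imwrite('pics/m8.png',cv2.resize(s['color'][150:300,190:310,::-1],(480,600),interpolation=2))
E
```

```text
clock: 16.33
position: [0.6308, 0.2116, 0.1333]
ee_rot: [0.142, 0.99, 0.001, 0.001]
ft_force: [0.1, -0.3, -0.5]
grip_width: 0.925
grasp_force: 0.0
clock: 16.75
position: [0.6303, 0.2115, 0.132]
ee_rot: [0.142, 0.99, 0.0, 0.0]
ft_force: [0.5, 1.0, 0.5]
grip_width: 0.624
grasp_force: 30.1
clock: 16.92
position: [0.6302, 0.2114, 0.1319]
ee_rot: [0.142, 0.99, 0.0, 0.0]
ft_force: [0.7, -0.5, -0.6]
grip_width: 0.622
grasp_force: 30.0
```

View pics/m8.png

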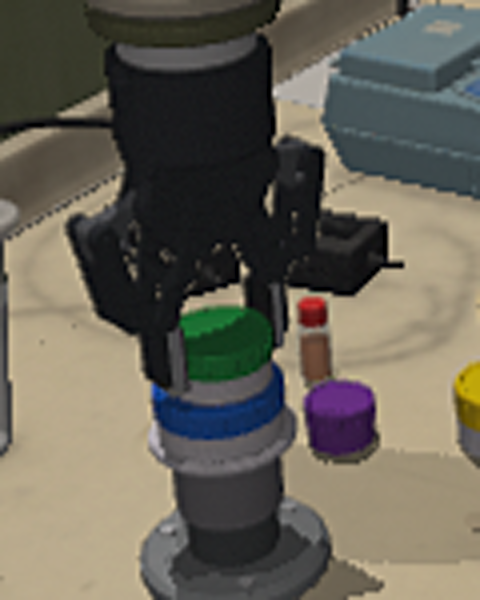

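The green tin is gripped just above the blue lid ((246,236) in the scene). Lifting.

```bash
python3 -m crank '[[0,0,-0.015,0],[0,0,-0.04,0],[0,0,-0.08,0],[0,0,-0.12,0],[0,0,-0.15,0]]' >/dev/null
python3 -m crank '[[0,0,-0.06,0],[0,0,-0.06,0],[0,0,-0.06,0]]'
python3 - <<'E'
from h import *
print(rows((.434,-.2585,.12)))
s=cam('scene');print(blob(s,'green',243,215,50)[:2],blob(s,'blue',243,240,50)[:2])
E
```

```text
clock: 17.63
position: [0.6309, 0.2116, 0.218]
ee_rot: [0.142, 0.99, 0.001, 0.001]
ft_force: [-1.3, -0.7, -1.2]
grip_width: 0.621
grasp_force: 30.0
[ 0.1415 -1.2668  0.2418]
(array([242.5, 196.5]), (np.int32(24), np.int32(18))) (array([243.5, 243. ]), (np.int32(34), np.int32(21)))
```

```bash
python3 -m crank '[[0.003,-0.03,0,0],[0.01,-0.09,0,0],[0.018,-0.16,0,0],[0.027,-0.24,0,0],[0.036,-0.32,0,0]]' >/dev/null
python3 -m crank '[[0.009,-0.08,0,0],[0.018,-0.16,0,0],[0.027,-0.24,0,0],[0.036,-0.32,0,0],[0.045,-0.4,0,0]]' >/dev/null
python3 -m crank '[[0.009,-0.08,0,0],[0.018,-0.16,0,0],[0.027,-0.24,0,0],[0.036,-0.32,0,0],[0.045,-0.4,0,0]]' >/dev/null
python3 -m crank '[[0.006,-0.06,0.03,0],[0.012,-0.11,0.07,0],[0.015,-0.14,0.11,0],[0.016,-0.147,0.16,0],[0.016,-0.147,0.2,0]]' >/dev/null
python3 -m crank '[[0,0,0.04,0],[0,0,0.04,0],[0,0,0.04,0],[0,0,0.04,0]]'
python3 - <<'E'
from h import *
o=readout.get_obs();print(rows((.434,-.2585,.052)),o['joint_pos'].round(2))
s=cam('scene');t=cam('top')
cv2.imwrite('pics/m9.png',np.hstack([cv2.resize(s['color'][130:250,340:460,::-1],(400,400),interpolation=2),cv2.resize(t['color'][190:290,340:440,::-1],(400,400),interpolation=2)]))
E
```

```text
clock: 19.68
position: [0.4326, -0.2591, 0.1204]
ee_rot: [0.143, 0.99, 0.0, 0.0]
ft_force: [-0.6, -0.3, -0.1]
grip_width: 0.62
grasp_force: 30.0
[-0.003   0.0025  0.1711] [-0.08  0.2   0.59  1.95 -0.13  1.03  1.85]
```

View pics/m9.png

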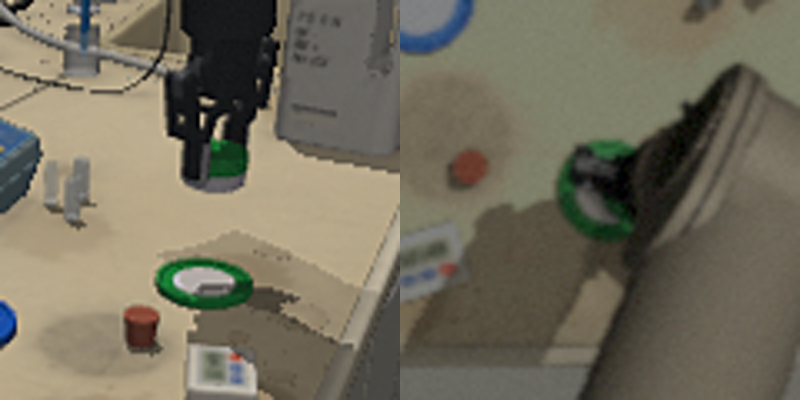

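The green tin is over the green stand (now fully visible at (401,215)), and nothing nearby is in the fingers' way. Lowering.

```bash
python3 -m crank '[[-0.003,0.0025,0.04,0],[-0.003,0.0025,0.1,0],[-0.003,0.0025,0.15,0],[-0.003,0.0025,0.19,0],[-0.003,0.0025,0.217,0]]' >/dev/null
python3 -m crank '[[0,0,0,0],[0,0,0,0],[0,0,0,0]]'
python3 -m crank '[[0,0,0.005,0],[0,0,0.01,0],[0,0,0.01,0]]'
python3 -m crank '[[0,0,0.004,0],[0,0,0.004,0],[0,0,0.004,0]]'
python3 -m crank '[[0,0,0.003,0],[0,0,0.003,0],[0,0,0.003,0]]'
```

```text
clock: 20.45
position: [0.4349, -0.2586, 0.0342]
ee_rot: [0.142, 0.99, -0.0, 0.001]
ft_force: [-0.5, 0.3, -0.8]
grip_width: 0.62
grasp_force: 30.0
clock: 20.7
position: [0.4344, -0.2581, 0.0292]
ee_rot: [0.142, 0.99, 0.0, 0.0]
ft_force: [0.5, -0.4, -0.6]
grip_width: 0.621
grasp_force: 30.0
clock: 20.95
position: [0.4342, -0.2582, 0.0274]
ee_rot: [0.142, 0.99, 0.0, -0.0]
ft_force: [-0.1, 0.1, -0.6]
grip_width: 0.623
grasp_force: 30.0
clock: 21.2
position: [0.4343, -0.2583, 0.0263]
ee_rot: [0.142, 0.99, 0.0, 0.0]
ft_force: [-0.0, -0.3, 0.9]
grip_width: 0.62
grasp_force: 30.1
```

```bash
python3 -m crank '[[0,0,0.003,0],[0,0,0.003,0],[0,0,0.003,0]]'
python3 -m crank '[[0,0,0.002,0],[0,0,0.002,0],[0,0,0.002,0]]'
```

```text
clock: 21.45
position: [0.4344, -0.2583, 0.0262]
ee_rot: [0.143, 0.99, 0.0, 0.0]
ft_force: [-7.7, 5.0, 20.2]
grip_width: 0.619
grasp_force: 31.9
clock: 21.7
position: [0.4344, -0.2584, 0.0262]
ee_rot: [0.143, 0.99, 0.001, 0.0]
ft_force: [-10.7, 6.9, 34.0]
grip_width: 0.62
grasp_force: 33.2
```

Seated at 0.0263. That corrects the stack's rise so far to about 16.6 mm, so the blue underside should be near 0.0945 once it settles. Releasing, and on to blue.

```bash
python3 -m crank '[[0,0,-0.004,0],[0,0,-0.007,0],[0,0,-0.007,0]]'; python3 -m crank '[[0,0,0,0],[0,0,0,0],[0,0,0,0],[0,0,0,0]]' 0.85
python3 -m crank '[[0,0,-0.02,0],[0,0,-0.06,0],[0,0,-0.14,0],[0,0,-0.22,0],[0,0,-0.3,0]]'
python3 -m crank '[[0,0.04,-0.08,0],[0,0.1,-0.16,0],[0,0.15,-0.18,0],[0,0.15,-0.18,0]]' 1
python3 -m crank '[[0,0,0,0],[0,0,0,0]]'
python3 - <<'E'
from h import *
s=cam('scene');t=cam('top')
print(blob(s,'blue',243,240,50)[:2],blob(s,'green',401,210,20)[:2],blob(t,'blue',244,174,22)[:2],blob(t,'green',391,238,22)[:2])
print(rows((.63,.212,.2)),rows((.63,.212,.1105)))
cv2.imwrite('pics/m10.png',np.hstack([cv2.resize(s['color'][180:300,200:420,::-1],(800,436),interpolation=2)]))
E
```

```text
clock: 21.95
position: [0.4343, -0.2582, 0.0271]
ee_rot: [0.142, 0.99, -0.0, 0.0]
ft_force: [0.1, -0.2, -0.6]
grip_width: 0.619
grasp_force: 29.9
clock: 22.28
position: [0.4341, -0.2582, 0.0269]
ee_rot: [0.142, 0.99, 0.0, -0.0]
ft_force: [-0.1, 0.9, -0.7]
grip_width: 0.921
grasp_force: 0.0
clock: 22.7
position: [0.4337, -0.2584, 0.1488]
ee_rot: [0.143, 0.99, -0.0, -0.0]
ft_force: [1.2, -1.2, 0.3]
grip_width: 0.923
grasp_force: 0.0
clock: 23.03
position: [0.4537, -0.1973, 0.2224]
ee_rot: [0.14, 0.99, 0.001, 0.003]
ft_force: [0.6, -0.2, -1.0]
grip_width: 1.0
grasp_force: 0.0
clock: 23.2
position: [0.4505, -0.2012, 0.2188]
ee_rot: [0.143, 0.99, -0.0, -0.0]
ft_force: [-0.2, -0.1, -0.6]
grip_width: 0.996
grasp_force: 0.0
(array([243.5, 243. ]), (np.int32(34), np.int32(21))) (array([401. , 212.5]), (np.int32(29), np.int32(20))) (array([243., 173.]), (np.int32(21), np.int32(21))) (array([381.5, 238. ]), (np.int32(4), np.int32(11)))
[-0.1378  1.1189  0.0454] [-0.1381  1.119   0.2691]
```

View pics/m10.png

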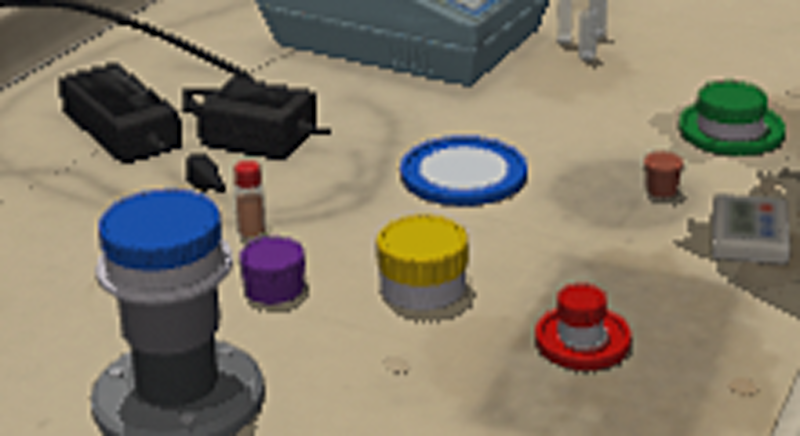

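The green tin sits flat in its stand (401,209), red is fine, and only blue is left on the lifter (lid top at (244,240)). Triangulating its height from the two views, then moving over.

```bash
python3 -m crank '[[-0.011,0.09,0,0],[-0.022,0.18,0,0],[-0.033,0.27,0,0],[-0.044,0.36,0,0],[-0.055,0.45,0,0]]' >/dev/null
python3 -m crank '[[-0.011,0.09,0,0],[-0.022,0.18,0,0],[-0.033,0.27,0,0],[-0.044,0.36,0,0],[-0.055,0.45,0,0]]' >/dev/null
python3 -m crank '[[-0.011,0.09,0.03,0],[-0.022,0.18,0.04,0],[-0.027,0.218,0.046,0],[-0.027,0.218,0.046,0],[-0.027,0.218,0.046,0]]' >/dev/null
python3 -m crank '[[0,0,0,0],[0,0,0,0],[0,0,0,0]]'
python3 - <<'E'
from h import *
import pickle
d=pickle.load(open('d0.pkl','rb'));print(tri(d['scene'],(244,240),d['top'],(243,173)))
for z in (.117,.1195,.122,.1245,.127):print(z,proj(d['scene'],(.63,.212,z)))
print(rows((.63,.212,.1105)))
E
```

```text
clock: 24.8
position: [0.63, 0.2113, 0.2011]
ee_rot: [0.143, 0.99, -0.0, 0.0]
ft_force: [0.4, -0.1, 0.1]
grip_width: 0.999
grasp_force: 0.0
(array([0.63039494, 0.21320725, 0.12133969]), np.float64(0.00023363367481489671))
0.117 [244.76748082 241.63602282]
0.1195 [244.6577711 240.5639923]
0.122 [244.5477728  239.48914193]
0.1245 [244.43748478 238.41146057]
0.127 [244.32690589 237.33093701]
[0.0005 0.0017 0.2266]
```

Triangulated top is 0.1213, so the underside is about 0.094, which agrees with the spring estimate. Descending with the gripper fully open.

```bash
python3 -m crank '[[0,0.001,0.05,0],[0,0.0015,0.11,0],[0,0.0015,0.17,0],[0,0.0015,0.21,0],[0,0.0015,0.227,0]]' >/dev/null;python3 -m crank '[[0,0,0,0],[0,0,0,0],[0,0,0,0]]'
python3 -m crank '[[0,0,0,0],[0,0,0,0],[0,0,0,0],[0,0,0,0],[0,0,0,0]]' -1 25
python3 -m crank '[[0,0,0,0],[0,0,0,0]]'
```

```text
clock: 25.47
position: [0.6308, 0.2135, 0.1116]
ee_rot: [0.143, 0.99, 0.001, 0.001]
ft_force: [-0.3, -0.1, 0.7]
grip_width: 0.997
grasp_force: 0.0
clock: 25.88
position: [0.63, 0.2136, 0.1101]
ee_rot: [0.142, 0.99, 0.0, 0.0]
ft_force: [-0.3, 0.6, 0.8]
grip_width: 0.766
grasp_force: 32.2
clock: 26.05
position: [0.63, 0.2136, 0.1099]
ee_rot: [0.142, 0.99, 0.0, 0.0]
ft_force: [1.1, -0.3, 1.4]
grip_width: 0.761
grasp_force: 32.2
```

```bash
python3 -m crank '[[0,0,-0.015,0],[0,0,-0.04,0],[0,0,-0.08,0],[0,0,-0.12,0],[0,0,-0.15,0]]' >/dev/null
python3 -m crank '[[0,0,-0.05,0],[0,0,-0.08,0],[0,0,-0.08,0],[0,0,-0.08,0]]'
python3 - <<'E'
from h import *
print(rows((.5953,-.1045,.12)))
E
```

```text
clock: 26.8
position: [0.6302, 0.2136, 0.2024]
ee_rot: [0.142, 0.99, 0.0, 0.001]
ft_force: [0.2, 0.3, -0.5]
grip_width: 0.762
grasp_force: 32.2
[-0.1403 -0.7878  0.2054]
```

```bash
python3 -m crank '[[-0.005,-0.03,0,0],[-0.016,-0.09,0,0],[-0.03,-0.17,0,0],[-0.044,-0.25,0,0],[-0.059,-0.33,0,0]]' >/dev/null
python3 -m crank '[[-0.015,-0.08,0,0],[-0.03,-0.16,0,0],[-0.045,-0.24,0,0],[-0.06,-0.32,0.01,0],[-0.072,-0.39,0.03,0]]' >/dev/null
python3 -m crank '[[-0.008,-0.04,0.03,0],[-0.01,-0.065,0.07,0],[-0.01,-0.068,0.12,0],[-0.01,-0.068,0.16,0],[-0.01,-0.068,0.175,0]]' >/dev/null
python3 -m crank '[[0,0,0,0],[0,0,0,0],[0,0,0,0],[0,0,0,0]]'
python3 - <<'E'
from h import *
print(rows((.5953,-.1045,.031)))
s=cam('scene');t=cam('top')
cv2.imwrite('pics/m11.png',np.hstack([cv2.resize(s['color'][150:270,260:380,::-1],(400,400),interpolation=2),cv2.resize(t['color'][140:240,295:395,::-1],(400,400),interpolation=2)]))
E
```

```text
clock: 28.38
position: [0.5958, -0.1048, 0.121]
ee_rot: [0.142, 0.99, 0.0, 0.001]
ft_force: [-0.1, -1.0, -0.6]
grip_width: 0.757
grasp_force: 32.2
[0.0017 0.0003 0.2249]
```

View pics/m11.png

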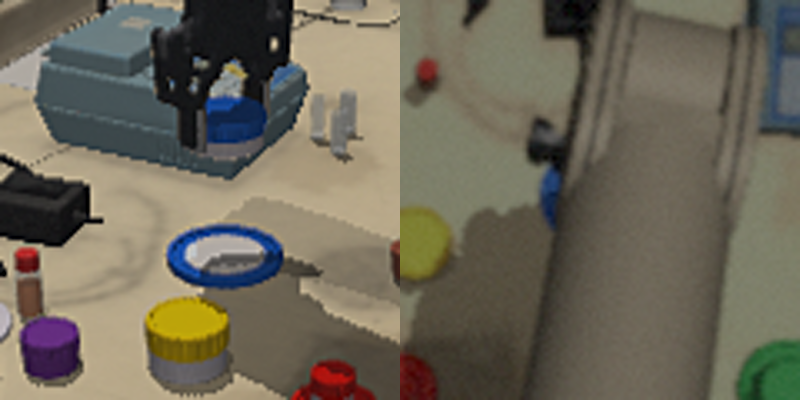

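The blue tin is over the blue stand (327,227), the vial is untouched and the fingers have room. Lowering.

```bash
python3 -m crank '[[0,0,0.04,0],[0,0,0.1,0],[0,0,0.15,0],[0,0,0.19,0],[0,0,0.222,0]]' >/dev/null
python3 -m crank '[[0,0,0,0],[0,0,0,0],[0,0,0,0]]'
python3 -m crank '[[0,0,0.005,0],[0,0,0.01,0],[0,0,0.01,0]]'
python3 -m crank '[[0,0,0.004,0],[0,0,0.004,0],[0,0,0.004,0]]'
python3 -m crank '[[0,0,0.003,0],[0,0,0.003,0],[0,0,0.003,0]]'
```

```text
clock: 29.15
position: [0.596, -0.1049, 0.0323]
ee_rot: [0.142, 0.99, 0.0, 0.001]
ft_force: [0.2, -0.5, -0.1]
grip_width: 0.764
grasp_force: 32.2
clock: 29.4
position: [0.5953, -0.1047, 0.0273]
ee_rot: [0.142, 0.99, 0.0, 0.0]
ft_force: [0.2, 0.1, -0.4]
grip_width: 0.763
grasp_force: 32.2
clock: 29.65
position: [0.5952, -0.1047, 0.0255]
ee_rot: [0.142, 0.99, 0.0, -0.0]
ft_force: [-1.0, -0.6, -0.2]
grip_width: 0.763
grasp_force: 32.2
clock: 29.9
position: [0.5952, -0.1048, 0.0242]
ee_rot: [0.142, 0.99, 0.0, -0.0]
ft_force: [-0.1, -0.4, -0.7]
grip_width: 0.765
grasp_force: 32.2
```

```bash
for i in 1; do python3 -m crank '[[0,0,0.003,0],[0,0,0.003,0],[0,0,0.003,0]]'
python3 -m crank '[[0,0,0.003,0],[0,0,0.003,0],[0,0,0.003,0]]'; done | grep -E 'pos|ft'
```

```text
position: [0.5951, -0.1048, 0.023]
ft_force: [-0.4, -0.5, 0.1]
position: [0.5951, -0.1047, 0.0218]
ft_force: [-0.2, -1.1, -0.2]
```

```bash
(python3 -m crank '[[0,0,0.003,0],[0,0,0.003,0],[0,0,0.003,0]]'
python3 -m crank '[[0,0,0.002,0],[0,0,0.002,0],[0,0,0.002,0]]') | grep -E 'pos|ft'
```

```text
position: [0.5953, -0.1048, 0.0215]
ft_force: [-5.0, 1.0, 8.7]
position: [0.5953, -0.1048, 0.0214]
ft_force: [-7.5, 1.4, 17.4]
```

Contact exactly at the expected 0.0215. Easing off, releasing, and moving clear.

```bash
python3 -m crank '[[0,0,-0.003,0],[0,0,-0.003,0],[0,0,-0.003,0]]' | grep ft; python3 -m crank '[[0,0,0,0],[0,0,0,0],[0,0,0,0],[0,0,0,0]]' 1
python3 -m crank '[[0,0,-0.02,0],[0,0,-0.06,0],[0,0,-0.14,0],[0,0,-0.22,0],[0,0,-0.3,0]]' >/dev/null
python3 -m crank '[[0,0,-0.08,0],[0,0,-0.16,0],[0,-0.06,-0.2,0],[0,-0.15,-0.2,0],[0,-0.24,-0.2,0]]' >/dev/null
python3 -m crank '[[0,-0.09,0,0],[0,-0.18,0,0],[0,-0.2,0,0],[0,-0.2,0,0],[0,-0.2,0,0]]'
python3 - <<'E'
from h import *
s=cam('scene');t=cam('top')
a=cv2.resize(s['color'][190:360,220:430,::-1],(400,324),interpolation=2);b=cv2.resize(t['color'][140:260,210:410,::-1],(400,240),interpolation=2)
cv2.imwrite('pics/m12.png',np.hstack([a,cv2.copyMakeBorder(b,0,84,0,0,0)]))
E
```

```text
ft_force: [-2.9, -0.8, 7.3]
clock: 31.48
position: [0.5951, -0.1047, 0.0209]
ee_rot: [0.142, 0.99, 0.0, -0.0]
ft_force: [-0.3, -1.1, -0.3]
grip_width: 1.001
grasp_force: 0.0
clock: 32.73
position: [0.5455, -0.2736, 0.2214]
ee_rot: [0.143, 0.99, 0.0, 0.0]
ft_force: [0.3, 0.2, 0.3]
grip_width: 1.002
grasp_force: 0.0
```

View pics/m12.png

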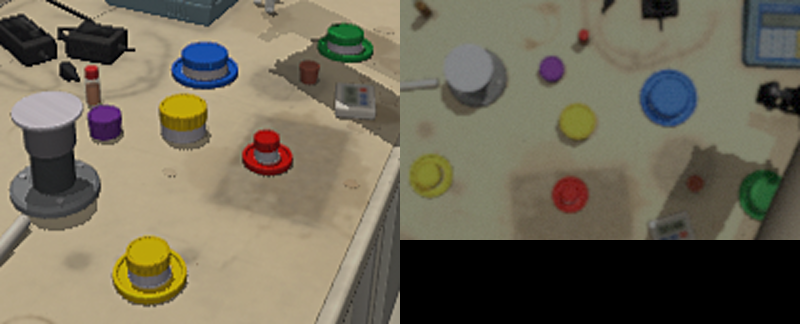

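All four tins stand flat and centred in their stands (blue at scene (327,222)), the vial is still standing at (268,234), and the gripper is clear. Handing in.

```bash
python3 -c "
from workcell import manip
print(manip.hand_in())"
```

```text
the job is handed in; nothing more can be done
None
```

I handed the job in with each of the four tins flat on the stand of its colour and let go, and the vial still standing where it was, at about 33 s of the 125 s allowed; the hand-in returned no verdict.

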